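Slide the price plate out over the end of the ledge

TASK

Push the slate price plate along the wooden ledge towards the open crate of onions, until about a third of its length sticks out past that end of the ledge and someone can take hold of its edge. Push it with the fingers only: do not pick it up or drop it off the ledge, leave it lying flat and roughly in line with the ledge, leave the jars and the bottle alone, and draw the hand clear.

Things in the scene. Friction and masses are not known exactly. Their poses are not given: they have to be found in the camera images.
- ledge: Fixed light-wood riser, 130 (x) by 340 (y) by 60 mm high. Origin: centre of its underside, on the table; its y axis runs along its length, z up. Its flat top, 60 mm above the origin, is the ledge. A rail 10 mm thick, rising 12 mm above the top, runs along the side nearest the robot (x = -65 to -55 mm). Both ends (y = -170, +170 mm) and the far side are open.
- plate: Loose dark slate price plate, 70 (x) by 120 (y) by 6 mm thick, 0.10 to 0.20 kg, a thin chalk frame drawn on its top. It lies flat on the ledge, its length within 12 degrees of the ledge's, and slides with ordinary dry friction. Origin: centre of its underside; its y axis is its length, z up through its top.
- crate: Fixed open-topped small wooden crate with six small brown onions in it, 140 (x) by 100 (y) by 42 mm high, on the table just beyond one end of the ledge (either end), about 50 mm from it. Origin: centre of its underside. It marks the end to push towards.
- carton: Fixed closed flat cardboard box with a paper tape strip across its top, 140 (x) by 100 (y) by 42 mm high, on the table just beyond the other end of the ledge, about 50 mm from it. Origin: centre of its underside.
- jar_a: Loose amber honey jar with a brass lid, 68 mm in diameter, 85 mm high, standing on the table between the robot and the ledge. Origin: centre of its underside. To be left alone.
- jar_b: Loose amber honey jar with a brass lid, 56 mm in diameter, 75 mm high, standing on the table between the robot and the ledge. Origin: centre of its underside. To be left alone.
- bottle: Loose amber juice bottle, 66 mm in diameter, 200 mm high, standing on the table beyond the ledge's left (+y) end, past the crate or carton there. Origin: centre of its underside. To be left alone.
Not all that is in view belongs to the job. Of the things that look like the plate, the smallest one is meant.

How it is judged:
At the end, for the whole second after the job is handed in: The plate lies flat and still on the ledge, within 15 degrees of its length, with 27 to 53 mm of its 120 mm length past the crate end (its centre 137 to 163 mm from the ledge's middle towards the crate, and -30 to +40 mm from it across) (((y of crate in the frame of ledge above 0 m and y of plate in the frame of ledge between 0.137 and 0.163 m) or (y of crate in the frame of ledge below 0 m and y of plate in the frame of ledge between -0.163 and -0.137 m)) and x of plate in the frame of ledge between -0.03 and 0.04 m and z of plate in the frame of ledge between 0.055 and 0.065 m and angle between plate's own z axis and vertical below 0.06 rad and angle between the y axis of plate and the y axis of ledge, either way round below 0.27 rad and linear speed of plate below 0.01 m/s); the robot touches nothing.
It fails at once if the plate is lifted or tipped off the ledge (height (world z) of plate above 0.068 m or height (world z) of plate below 0.05 m or angle between plate's own z axis and vertical above 0.2 rad).
It fails at once if the larger jar is shifted more than 20 mm, lifted or tipped (distance of jar_a from where it was at the start of the episode above 0.02 m or angle between jar_a's own z axis and vertical above 0.3 rad).
It fails at once if the smaller jar is shifted more than 20 mm, lifted or tipped (distance of jar_b from where it was at the start of the episode above 0.02 m or angle between jar_b's own z axis and vertical above 0.3 rad).
It fails at once if the bottle is shifted more than 20 mm, lifted or tipped (distance of bottle from where it was at the start of the episode above 0.02 m or angle between bottle's own z axis and vertical above 0.3 rad).
It also fails if it takes over 45 s, if anything falls off the work surface, if the arm or the gripper's body presses on something with over 40 N, if the wrist force passes 120 N, or if a joint passes its speed limit or range.

ROBOT

A 6-joint arm with a two-finger parallel gripper is mounted at the origin on the work surface. World frame = base frame: x ahead of the robot, y to its left, z up, the work surface at z = 0. Lengths are in m, angles in rad, forces in N, time in s.
With the tool pointing down it reaches from about 0.325 to 0.9 m from the base axis. Payload 6.1 kg.
Tool frame: the origin (TCP) lies between the finger pads; the fingertips stand 11 mm ahead of it and the grasp point (between the pads) lies 8 mm behind it; z points along the fingers, y is the line along which they close (so a half turn about z gives the same grasp; the last joint's range is limited). The gripper opens to 87 mm and grips with 3 to 60 N. Pads are 19 mm wide; open, the fingers measure 117 mm over their backs; the gripper's body (75 mm by 190 mm) begins 51 mm behind the grasp point.
Start: joints at [1.193, 0.22, 1.526, -0, 1.395, -0.126], TCP at [0.156, 0.605, 0.234] pointing down, gripper open.
Joint ranges: [-2.98, 2.98], [-0.91, 2.08], [0.09, 2.57], [-1.24, 4.39], [0.2, 2.65], [-2.68, 2.68]. Speed limits (rad/s): [2.57, 2.57, 3.01, 3.14, 3.14, 3.14].

INTERFACE

Orientations are given as a rotation vector (axis times angle).
In Python, from rig import ctrl gives the robot as it stands.
- The arm moves only by the tool drive_tool, never from a script. Its argument "moves" is a list of rows, each an object with "dp": the shift along the tool's x, y, z in m, a list of three; "rot": the turn, a rotation vector about the tool's x, y, z in rad, a list of three. In form: [{"dp": [dx, dy, dz], "rot": [rx, ry, rz]}, ...]. A call has 1 to 20 rows; each row is the pose to reach, as a shift and turn from the pose commanded when the call began, along the tool's axes at that moment; what a row does not reach only later rows make up. A row lasts 1/8 s, in which the tool goes at most 62.5 mm and 10.7 degrees, less where a joint would pass 70% of its speed; a pose out of reach is approached as far as the arm can. A call with a gripper value outside its range is refused whole. "fingers" is the finger opening in m, from 0 to 0.087, set as the call begins (left out, the last holds). The fingers move at their own pace and stop on an object; the grip force is fixed at half the most. Time passes only in rows, so rows that repeat a pose let the fingers close. It gives the time, the measured TCP pose, the force, the opening and the grip force at its end, in the units of the state.
- ctrl.read_state(): the state, without advancing time (a new reading comes with each control period).
- ctrl.snapshot(name): name is "scene" or "top" or "wrist"; returns (picture, depth): 400x640x3 uint8, red, green, blue; 400x640 float32, m along the optical axis (not along the pixel's ray), 0 where there is no reading.
- ctrl.camera_params(name): a dict with "fx", "fy", "cx", "cy" (pixels), "k1" (the pictures are not rectified: a ray, as slopes to the right and down, at radius r is drawn at 1 + k1 r^2 times it, then the intrinsics apply), "world_from_camera" (4x4, takes a point from camera to world coordinates). Camera axes: x right, y up, looking along -z (the intrinsics and any distortion apply to the point x, -y, -z); pixel columns grow to the right and rows downward; lengths in m; the calibration is good to about 2 mm. A picture is of the moment at which its call begins: read the wrist's pose just before it. camera_params takes no time and is no camera call; for the wrist camera it gives the pose at the moment of the call.
- ctrl.hand_in(): hands the job in; it is judged then, once.
The state is a dict: "clock": time; "joint_pos": joint angles; "joint_velocities": joint speeds; "joint_torque": joint torques, N m; "tool_pos": TCP position; "ee_rot": TCP orientation; "force": force on the tool from outside, world axes, zero at the start; "wrist_torque": the same for the moment, N m; "opening": finger opening in m; "gripper_force": force on a finger pad.
Only numpy, scipy, OpenCV 4.12 (cv2) and the standard library are available. Lean on these libraries where they do the work, as an engineer would, in place of code of your own. Each camera call takes 0.05 s, during which the arm holds its last target. There are 200 camera calls.

## Working session

There is one attempt and no reset: what is moved stays moved. The work goes in short steps, Python scripts to look and compute and a tool call to move; the robot and the scene stay as the last step left them, time stands still between calls to the robot, and variables do not carry over. Pictures are saved under pics/ and viewed, at most 10 in all, crops included, and the job is handed in when it is done.

Besides the shell and the picture viewer there is one more tool, called after ">>>" as name([rows], argument=value, ...), one row to a line, values as JSON. drive_tool: Moves the arm, as the interface text tells. Its arguments: {"type":"object","properties":{"moves":{"type":"array","items":{"type":"object","properties":{"dp":{"type":"array","items":{"type":"number"}},"rot":{"type":"array","items":{"type":"number"}}}}},"fingers":{"type":"number"}},"required":["moves"]}

```bash
mkdir -p pics; cat > h.py <<'E'
import numpy as np, cv2
from rig import ctrl
def rays(name,uv,P=None):
    P=P or ctrl.camera_params(name)
    K=np.array([[P['fx'],0,P['cx']],[0,P['fy'],P['cy']],[0,0,1.]])
    uv=np.asarray(uv,float).reshape(-1,1,2)
    xy=cv2.undistortPoints(uv,K,np.array([P['k1'],0,0,0,0.]))[:,0]
    T=np.array(P['world_from_camera'])
    d=np.c_[xy[:,0],-xy[:,1],-np.ones(len(xy))]
    return T[:3,3],d@T[:3,:3].T
def onplane(name,uv,z,P=None):
    o,d=rays(name,uv,P); return o+d*((z-o[2])/d[:,2])[:,None]
def bydepth(name,uv,dep):
    o,d=rays(name,uv); uv=np.asarray(uv).astype(int).reshape(-1,2)
    return o+d*dep[uv[:,1],uv[:,0]][:,None]
E
python3 - <<'E'
from h import *
s=ctrl.read_state();print(s)
for n in('top','scene'):
    im,d=ctrl.snapshot(n);cv2.imwrite(f'pics/{n}0.png',im[:,:,::-1]);np.save(f'pics/{n}0.npy',d)
    print(n,ctrl.camera_params(n))
E
```

```text
{'clock': 0.0, 'joint_pos': array([ 1.19288856e+00,  2.21243121e-01,  1.52761325e+00,  7.63672987e-06,
        1.39470274e+00, -1.26124602e-01]), 'joint_velocities': array([-2.24313527e-03, -1.16963205e-03, -5.51806956e-04, -1.54297299e-03,
       -4.75487012e-04, -6.44655447e-05]), 'joint_torque': array([ 1.42752556e-04, -4.94626808e+01, -3.87365448e+01,  6.97046472e-02,
        5.76560805e-02, -2.08015836e-04]), 'tool_pos': array([0.1554989 , 0.60472435, 0.23242558]), 'ee_rot': array([-3.94395640e-01, -3.11623508e+00,  2.98791495e-03]), 'force': array([-0.06470882,  0.12455965, -0.79576205]), 'wrist_torque': array([-0.01290534,  0.07469036,  0.01430629]), 'gripper_force': 0.0, 'opening': 0.0867661608917847}
top {'fx': 400.7161944251163, 'fy': 400.7161944251163, 'cx': 315.10399599925444, 'cy': 205.88943019945643, 'k1': -0.068753302089874, 'world_from_camera': array([[ 0.00486549,  0.99246799, -0.12240755,  0.46087174],
       [-0.99956687,  0.00127401, -0.02940158,  0.05479061],
       [-0.02902418,  0.12249758,  0.99204432,  1.06221829],
       [ 0.        ,  0.        ,  0.        ,  1.        ]])}
scene {'fx': 398.9101066277907, 'fy': 398.9101066277907, 'cx': 324.0343693662285, 'cy': 195.37888897819568, 'k1': -0.09293473292754786, 'world_from_camera': array([[-0.57458805, -0.62356342,  0.53011059,  1.25262514],
       [ 0.81833393, -0.42715184,  0.38453984,  0.56944378],
       [-0.01334726,  0.65475948,  0.75571945,  1.01817358],
       [ 0.        ,  0.        ,  0.        ,  1.        ]])}
```

View pics/top0.png

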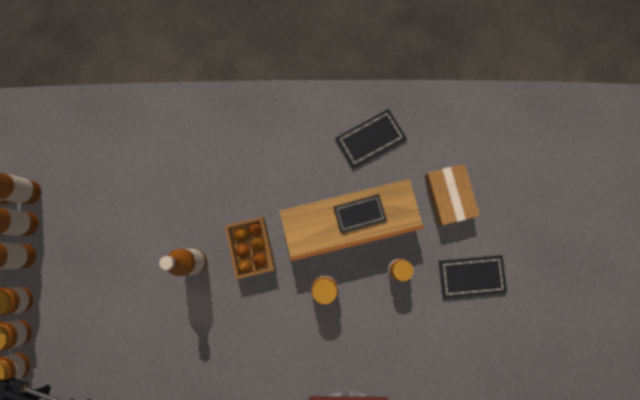

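View pics/scene0.png

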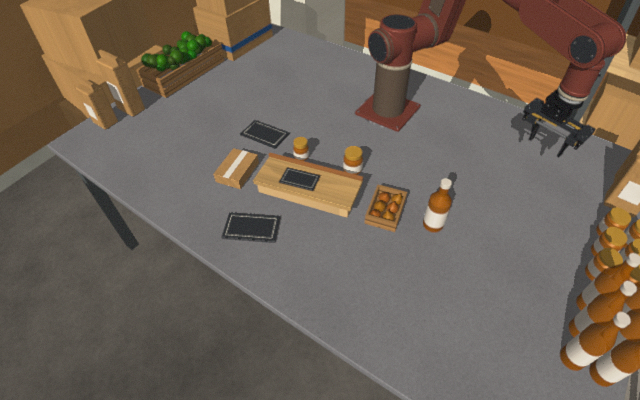

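Plate candidates in the top view are (370,137) on the table, (360,214) on the ledge and (472,276) on the table. The one at (360,214) is the smallest and lies on the ledge, so it is the one meant. The crate of onions is at (250,248), at the ledge's left (+y) end. The carton is at (452,194), the jars at (324,290) and (402,270), and the bottle at (185,262).

```bash
python3 - <<'E'
from h import *
im=cv2.imread('pics/top0.png');d=np.load('pics/top0.npy')
V,U=np.mgrid[0:400,0:640];uv=np.c_[U.ravel(),V.ravel()]
W=bydepth('top',uv,d).reshape(400,640,3)
def rect(m,z,box,nm):
    u0,v0,u1,v1=box;mm=np.zeros((400,640),np.uint8);mm[v0:v1,u0:u1]=m[v0:v1,u0:u1]
    c=max(cv2.findContours(mm,0,1)[0],key=cv2.contourArea)[:,0]
    p=onplane('top',c,z)[:,:2].astype(np.float32)
    (c0,s,a)=cv2.minAreaRect(p);b=cv2.boxPoints((c0,s,a))
    e=b[1]-b[0];f=b[2]-b[1];l=e if np.linalg.norm(e)>np.linalg.norm(f) else f
    l=l*np.sign(l[1]);print(nm,np.round(c0,4),np.round(s,4),'dir deg from +y (ccw)',np.degrees(np.arctan2(-l[0],l[1])).round(2));return c0
h=W[:,:,2]
dark=(im.max(2)<55)
hsv=cv2.cvtColor(im,cv2.COLOR_BGR2HSV)
print('hsv wood',hsv[210,310],'table',hsv[330,450],'plate',hsv[214,360], 'heights',h[210,310],h[214,360],h[330,450])
rect(((h>.045)&(h<.085)).astype(np.uint8),.062,(276,175,428,262),'ledge(h)')
m=cv2.morphologyEx((hsv[:,:,1]<110).astype(np.uint8),cv2.MORPH_OPEN,np.ones((3,3)))
rect(m,.066,(325,193,392,236),'plate')
for n,b in(('big1',(330,100,410,170)),('big2',(435,250,512,302))): rect((im.max(2)<75).astype(np.uint8),.006,b,n)
for n,b,lo in(('jar_a',(300,268,345,315),.06),('jar_b',(385,255,418,285),.05),('bottle',(155,240,215,280),.06),('crate',(222,212,277,282),.03),('carton',(422,160,482,228),.03)):
    q=W[b[1]:b[3],b[0]:b[2]].reshape(-1,3);q=q[(q[:,2]>lo)&(q[:,2]<.3)];print(n,q.min(0).round(3),q.max(0).round(3))
cv2.imwrite('pics/crop.png',cv2.resize(im[165:300,270:520],None,fx=3,fy=3,interpolation=2))
E
```

```text
hsv wood [ 17 140 167] table [ 10  22 105] plate [150   6  42] heights 0.05654168609292243 0.0712318613548355 0.0007598650035522958
ledge(h) [ 0.5522 -0.006 ] [0.1304 0.342 ] dir deg from +y (ccw) 14.04
plate [ 0.5652 -0.0267] [0.0688 0.1173] dir deg from +y (ccw) 15.76
big1 [ 0.7726 -0.0644] [0.1073 0.1732] dir deg from +y (ccw) 29.45
big2 [ 0.403 -0.325] [0.1069 0.1714] dir deg from +y (ccw) 5.01
jar_a [0.347 0.03  0.06 ] [0.405 0.091 0.09 ]
jar_b [ 0.4   -0.154  0.05 ] [ 0.45  -0.105  0.081]
bottle [0.409 0.371 0.06 ] [0.474 0.431 0.204]
crate [0.402 0.188 0.03 ] [0.56  0.317 0.052]
carton [ 0.531 -0.337  0.03 ] [ 0.697 -0.179  0.077]
```

View pics/crop.png

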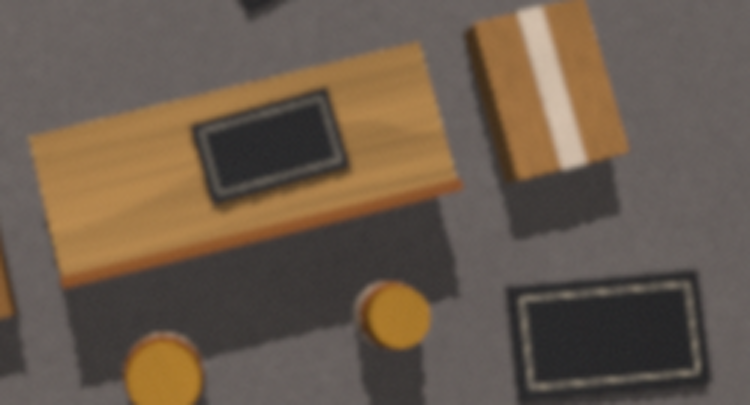

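The enlarged crop confirms it: the framed plate on the ledge (crop 270,147) is clearly smaller than the other two. In the ledge frame it sits at about x +8 mm, y -23 mm, turned about 2° from the ledge. I'll push it +173 mm with the two fingers slightly spread. First I'll go up and over to a point behind its carton-side end.

>>> drive_tool([
  {"dp": [-0.02, -0.02, -0.06], "rot": [0, 0, 0.1]},
  {"dp": [-0.06, -0.06, -0.07], "rot": [0, 0, 0.2]},
  {"dp": [-0.1, -0.1, -0.07], "rot": [0, 0, 0.35]},
  {"dp": [-0.14, -0.14, -0.07], "rot": [0, 0, 0.5]},
  {"dp": [-0.18, -0.18, -0.07], "rot": [0, 0, 0.65]},
  {"dp": [-0.22, -0.22, -0.07], "rot": [0, 0, 0.8]},
  {"dp": [-0.26, -0.26, -0.07], "rot": [0, 0, 0.95]},
  {"dp": [-0.3, -0.3, -0.07], "rot": [0, 0, 1.075]},
  {"dp": [-0.34, -0.34, -0.07], "rot": [0, 0, 1.075]},
  {"dp": [-0.38, -0.38, -0.07], "rot": [0, 0, 1.075]},
  {"dp": [-0.42, -0.42, -0.07], "rot": [0, 0, 1.075]},
  {"dp": [-0.46, -0.46, -0.07], "rot": [0, 0, 1.075]},
  {"dp": [-0.5, -0.5, -0.07], "rot": [0, 0, 1.075]},
  {"dp": [-0.54, -0.54, -0.07], "rot": [0, 0, 1.075]},
  {"dp": [-0.58, -0.575, -0.07], "rot": [0, 0, 1.075]},
  {"dp": [-0.597, -0.589, -0.07], "rot": [0, 0, 1.075]},
  {"dp": [-0.597, -0.589, -0.07], "rot": [0, 0, 1.075]},
  {"dp": [-0.597, -0.589, -0.07], "rot": [0, 0, 1.075]},
], fingers=0.03)

```text
clock: 2.35
tool_pos: [0.5866, -0.1131, 0.3031]
ee_rot: [-1.933, -2.475, 0.0]
force: [0.2, -0.0, 1.0]
opening: 0.0299
gripper_force: 0.0
```

```bash
python3 - <<'E'
from h import *
from scipy.spatial.transform import Rotation as R
s=ctrl.read_state();print(s['tool_pos'],s['opening'],s['force']);print(R.from_rotvec(s['ee_rot']).as_matrix().round(4))
P=ctrl.camera_params('wrist');im,d=ctrl.snapshot('wrist');cv2.imwrite('pics/w1.png',im[:,:,::-1])
for n,y in(('centre',0),('tip below',.0)):pass
print(onplane('wrist',[[0,0],[639,0],[639,399],[0,399]],.066,P).round(3))
E
```

```text
[ 0.58659458 -0.11307751  0.30311324] 0.029911860040314465 [ 0.17436199 -0.04049507  0.95957608]
[[-2.419e-01  9.703e-01 -1.100e-03]
 [ 9.703e-01  2.419e-01  7.000e-04]
 [ 1.000e-03 -9.000e-04 -1.000e+00]]
[[ 0.224 -0.019  0.066]
 [ 0.861  0.139  0.066]
 [ 1.088 -0.313  0.066]
 [ 0.235 -0.526  0.066]]
```

View pics/w1.png

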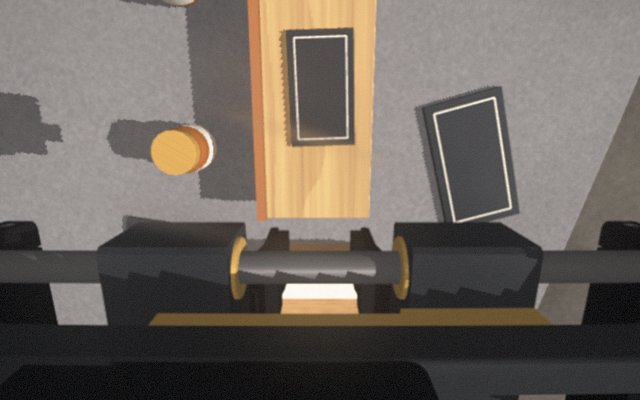

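The wrist view shows the plate at u 287–355, v 28–146, nearly in line with the ledge. The ledge's carton end is at v≈218 and the fingers line up on it. I'll refine the measurement from this picture.

```bash
python3 - <<'E'
from h import *
im=cv2.imread('pics/w1.png');P=ctrl.camera_params('wrist')
hsv=cv2.cvtColor(im,cv2.COLOR_BGR2HSV)
m=np.zeros((400,640),np.uint8);m[15:165,272:366]=(hsv[15:165,272:366,1]<100)
m=cv2.morphologyEx(m,cv2.MORPH_OPEN,np.ones((3,3)))
c=max(cv2.findContours(m,0,1)[0],key=cv2.contourArea)[:,0]
r=cv2.minAreaRect(onplane('wrist',c,.066,P)[:,:2].astype(np.float32));print('plate',r)
E1=onplane('wrist',[[270,218],[368,217],[376,2],[371,200]],.06,P)[:,:2].round(4);print('end L,R; far edge',E1)
a=np.radians(14.0);l=np.array([-np.sin(a),np.cos(a)]);x=np.array([np.cos(a),np.sin(a)]);o=np.array([.5522,-.006])
b=cv2.boxPoints(r);print('corners in ledge x,y',np.c_[(b-o)@x,(b-o)@l].round(4));print('end in ledge',np.c_[(E1-o)@x,(E1-o)@l].round(4))
t=ctrl.read_state()['tool_pos'][:2];print('tool',(t-o)@x,(t-o)@l)
E
```

```text
plate ((0.5660788416862488, -0.025933265686035156), (0.0701359435915947, 0.11932744830846786), 15.75112247467041)
end L,R; far edge [[ 0.5429 -0.1822]
 [ 0.6552 -0.1529]
 [ 0.6     0.0713]
 [ 0.6529 -0.1321]]
corners in ledge x,y [[-0.0282  0.0359]
 [-0.0246 -0.0834]
 [ 0.0455 -0.0813]
 [ 0.0419  0.038 ]]
end in ledge [[-0.0517 -0.1687]
 [ 0.0644 -0.1675]
 [ 0.0651  0.0634]
 [ 0.0672 -0.1467]]
tool 0.007540212875203615 -0.11199695242033278
```

>>> drive_tool([
  {"dp": [0, 0, 0.05], "rot": [0, 0, 0]},
  {"dp": [0, 0, 0.1], "rot": [0, 0, 0]},
  {"dp": [0, 0, 0.15], "rot": [0, 0, 0]},
  {"dp": [0, 0, 0.19], "rot": [0, 0, 0]},
  {"dp": [0, 0, 0.21], "rot": [0, 0, 0]},
  {"dp": [0, 0, 0.222], "rot": [0, 0, 0]},
  {"dp": [0, 0, 0.222], "rot": [0, 0, 0]},
  {"dp": [0, 0, 0.222], "rot": [0, 0, 0]},
])

```text
clock: 3.4
tool_pos: [0.5884, -0.1142, 0.0834]
ee_rot: [1.933, 2.473, 0.002]
force: [0.5, -0.8, 0.1]
opening: 0.0299
gripper_force: 0.0
```

>>> drive_tool([
  {"dp": [0, 0, 0.003], "rot": [0, 0, 0]},
  {"dp": [0, 0, 0.006], "rot": [0, 0, 0]},
  {"dp": [0, 0, 0.006], "rot": [0, 0, 0]},
  {"dp": [0, 0, 0.006], "rot": [0, 0, 0]},
])

```text
clock: 3.9
tool_pos: [0.5871, -0.1139, 0.0755]
ee_rot: [-1.935, -2.475, 0.0]
force: [-0.4, -0.0, 0.6]
opening: 0.0299
gripper_force: 0.0
```

>>> drive_tool([
  {"dp": [0, 0, 0.001], "rot": [0, 0, 0]},
  {"dp": [0, 0, 0.002], "rot": [0, 0, 0]},
  {"dp": [0, 0, 0.003], "rot": [0, 0, 0]},
  {"dp": [0, 0, 0.003], "rot": [0, 0, 0]},
  {"dp": [0, 0, 0.003], "rot": [0, 0, 0]},
])

```text
clock: 4.53
tool_pos: [0.5872, -0.1139, 0.0725]
ee_rot: [1.935, 2.475, -0.0]
force: [-0.7, -0.1, -1.4]
opening: 0.03
gripper_force: 0.0
```

```bash
python3 - <<'E'
from h import *
s=ctrl.read_state();print(s['tool_pos'],s['force'])
E
```

```text
[ 0.58715492 -0.11390093  0.0725406 ] [-0.73786614 -0.11909885 -1.35090221]
```

>>> drive_tool([
  {"dp": [0.006, 0, 0], "rot": [0, 0, 0]},
  {"dp": [0.012, 0, 0], "rot": [0, 0, 0]},
  {"dp": [0.018, 0, 0], "rot": [0, 0, 0]},
  {"dp": [0.024, 0, 0], "rot": [0, 0, 0]},
  {"dp": [0.03, 0, 0], "rot": [0, 0, 0]},
  {"dp": [0.036, 0, 0], "rot": [0, 0, 0]},
  {"dp": [0.042, 0, 0], "rot": [0, 0, 0]},
  {"dp": [0.048, 0, 0], "rot": [0, 0, 0]},
  {"dp": [0.054, 0, 0], "rot": [0, 0, 0]},
  {"dp": [0.06, 0, 0], "rot": [0, 0, 0]},
  {"dp": [0.06, 0, 0], "rot": [0, 0, 0]},
])

```text
clock: 5.9
tool_pos: [0.5725, -0.0551, 0.0726]
ee_rot: [-1.934, -2.476, -0.0]
force: [0.5, -0.2, 0.2]
opening: 0.0297
gripper_force: 0.0
```

```bash
cat > m.py <<'E'
from h import *
s=ctrl.read_state();im,_=ctrl.snapshot('top');im=im[:,:,::-1].copy();import sys;cv2.imwrite(f'pics/{sys.argv[1]}.png',im)
a=np.radians(14.0);l=np.array([-np.sin(a),np.cos(a)]);x=np.array([np.cos(a),np.sin(a)]);o=np.array([.5522,-.006])
t=s['tool_pos'];print('tool x,y,z',(t[:2]-o)@x,(t[:2]-o)@l,t[2],s['force'])
w=np.zeros((400,640),np.uint8)
# chalk-framed dark plate: dark region inside the ledge strip (extended to the crate)
g=np.mgrid[-.05:.06:2j,-.16:.225:2j].reshape(2,-1).T
V,U=np.mgrid[0:400,0:640];p=onplane('top',np.c_[U.ravel(),V.ravel()],.066)[:,:2]
L=np.c_[(p-o)@x,(p-o)@l]
ok=((abs(L[:,0]-.005)<.052)&(L[:,1]>-.14)&(L[:,1]<.225)).reshape(400,640)
m=((im.max(2)<62)&ok).astype(np.uint8);m=cv2.morphologyEx(m,cv2.MORPH_CLOSE,np.ones((5,5)))
c=max(cv2.findContours(m,0,1)[0],key=cv2.contourArea)[:,0]
p=onplane('top',c,.066)[:,:2];q=np.c_[(p-o)@x,(p-o)@l].astype(np.float32)
print('plate in ledge',cv2.minAreaRect(q),'ymax',q[:,1].max())
E
python3 m.py t2
```

```text
tool x,y,z 0.007840020502869324 -0.05257149257329358 0.0725604856748545 [ 0.49003987 -0.18198533  0.18639614]
plate in ledge ((-0.01495804637670517, -0.08602533489465714), (0.10367362946271896, 0.10359173268079758), 61.466224670410156) ymax -0.024792917
```

View pics/t2.png

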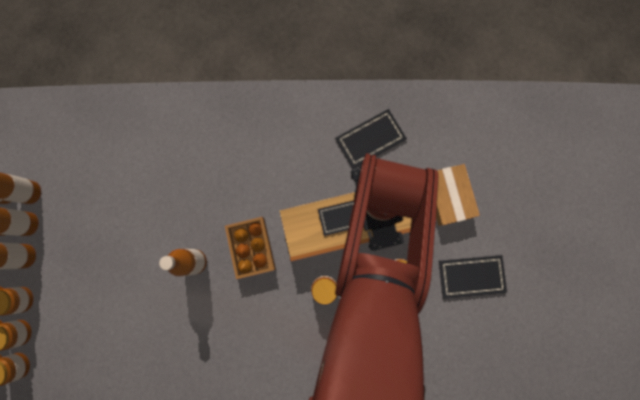

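The plate's leading end is now at u≈319 (it was about 336), so it has moved about 40 mm, straight and as predicted. I'll keep pushing but stop short of the goal and check.

>>> drive_tool([
  {"dp": [0.006, 0, 0], "rot": [0, 0, 0]},
  {"dp": [0.012, 0, 0], "rot": [0, 0, 0]},
  {"dp": [0.018, 0, 0], "rot": [0, 0, 0]},
  {"dp": [0.024, 0, 0], "rot": [0, 0, 0]},
  {"dp": [0.03, 0, 0], "rot": [0, 0, 0]},
  {"dp": [0.036, 0, 0], "rot": [0, 0, 0]},
  {"dp": [0.042, 0, 0], "rot": [0, 0, 0]},
  {"dp": [0.048, 0, 0], "rot": [0, 0, 0]},
  {"dp": [0.054, 0, 0], "rot": [0, 0, 0]},
  {"dp": [0.06, 0, 0], "rot": [0, 0, 0]},
  {"dp": [0.066, 0, 0], "rot": [0, 0, 0]},
  {"dp": [0.072, 0, 0], "rot": [0, 0, 0]},
  {"dp": [0.078, 0, 0], "rot": [0, 0, 0]},
  {"dp": [0.084, 0, 0], "rot": [0, 0, 0]},
  {"dp": [0.09, 0, 0], "rot": [0, 0, 0]},
  {"dp": [0.096, 0, 0], "rot": [0, 0, 0]},
  {"dp": [0.102, 0, 0], "rot": [0, 0, 0]},
  {"dp": [0.108, 0, 0], "rot": [0, 0, 0]},
  {"dp": [0.115, 0, 0], "rot": [0, 0, 0]},
  {"dp": [0.115, 0, 0], "rot": [0, 0, 0]},
])

```text
clock: 8.45
tool_pos: [0.5445, 0.0566, 0.0724]
ee_rot: [-1.933, -2.475, 0.0]
force: [-0.0, 0.1, 0.2]
opening: 0.0303
gripper_force: 0.0
```

```bash
python3 m.py t3; python3 - <<'E'
from h import *
w,_=ctrl.snapshot('wrist')
t=cv2.imread('pics/t3.png')
o=np.vstack([cv2.resize(t[150:330,200:500],(640,384),interpolation=2)[:300],w[:240:,:,::-1]]);cv2.imwrite('pics/c3.png',o)
cv2.imwrite('pics/w3.png',w[:,:,::-1])
E
```

```text
tool x,y,z 0.007667639593111729 0.06264743173049021 0.07236909280553513 [-0.03608591  0.13731347  0.20169508]
plate in ledge ((-0.009003065526485443, 0.071878582239151), (0.14628678560256958, 0.10712620615959167), 77.16832733154297) ymax 0.15507439
```

View pics/c3.png

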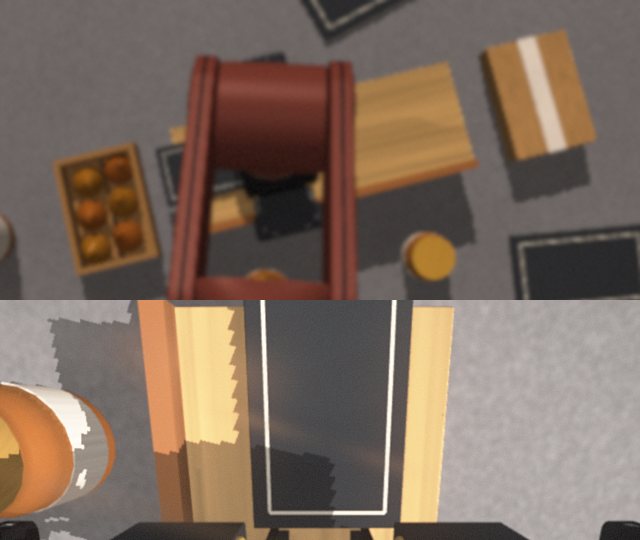

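The wrist part of the picture shows the plate straight on the ledge, with its rear edge at the fingers (u 253–402, v≈527 in the composite). It sticks out past the crate end. The plate's centre should be at about y +132 mm, so I'll push 18 mm more, back off and lift.

>>> drive_tool([
  {"dp": [0.005, 0, 0], "rot": [0, 0, 0]},
  {"dp": [0.01, 0, 0], "rot": [0, 0, 0]},
  {"dp": [0.014, 0, 0], "rot": [0, 0, 0]},
  {"dp": [0.018, 0, 0], "rot": [0, 0, 0]},
  {"dp": [0.018, 0, 0], "rot": [0, 0, 0]},
  {"dp": [0.018, 0, 0], "rot": [0, 0, 0]},
  {"dp": [0.01, 0, 0], "rot": [0, 0, 0]},
  {"dp": [-0.005, 0, 0], "rot": [0, 0, 0]},
  {"dp": [-0.025, 0, -0.005], "rot": [0, 0, 0]},
  {"dp": [-0.05, 0, -0.04], "rot": [0, 0, 0]},
  {"dp": [-0.09, 0, -0.08], "rot": [0, 0, 0]},
  {"dp": [-0.13, 0, -0.12], "rot": [0, 0, 0]},
  {"dp": [-0.17, 0, -0.16], "rot": [0, 0, 0]},
  {"dp": [-0.21, 0, -0.2], "rot": [0, 0, 0]},
  {"dp": [-0.25, 0, -0.22], "rot": [0, 0, 0]},
  {"dp": [-0.28, 0, -0.22], "rot": [0, 0, 0]},
  {"dp": [-0.28, 0, -0.22], "rot": [0, 0, 0]},
  {"dp": [-0.28, 0, -0.22], "rot": [0, 0, 0]},
])

```text
clock: 10.8
tool_pos: [0.612, -0.2162, 0.2922]
ee_rot: [-1.935, -2.473, -0.0]
force: [0.2, 0.8, 0.2]
opening: 0.0297
gripper_force: 0.0
```

```bash
sed -i 's/(L\[:,1\]<.225)/(L[:,1]<.215)/; s/<62)/<75)/' m.py; python3 m.py t4; python3 - <<'E'
import cv2
t=cv2.imread('pics/t4.png');cv2.imwrite('pics/c4.png',cv2.resize(t[160:330,150:510],(792,374),interpolation=2))
E
```

```text
tool x,y,z 0.007165629144881196 -0.2184373967228456 0.29220281585607233 [0.15958924 0.82869552 0.1528595 ]
plate in ledge ((-0.0012632422149181366, 0.1538262963294983), (0.09082958102226257, 0.11721933633089066), 0.332817018032074) ymax 0.2126669
```

View pics/c4.png

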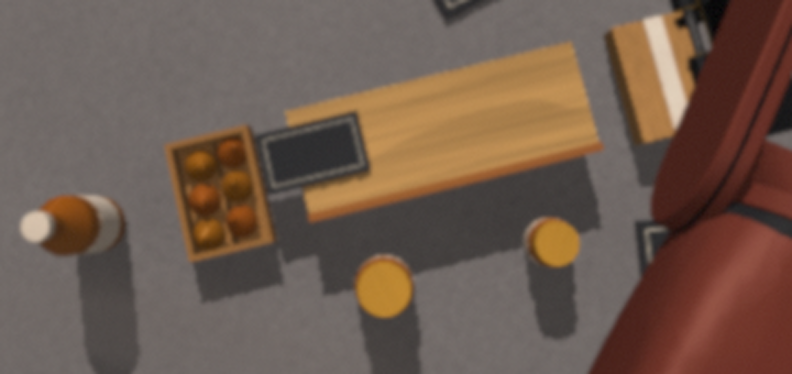

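The top view shows the plate at crop (314,154), flat and in line, overhanging the crate end of the ledge. The jars and bottle are where they were and the hand is clear. I'll check the number from the rear edge, where there is no shadow, and from the corners.

```bash
python3 - <<'E'
from h import *
a=np.radians(14.0);l=np.array([-np.sin(a),np.cos(a)]);x=np.array([np.cos(a),np.sin(a)]);o=np.array([.5522,-.006])
def led(uv,z):
    p=onplane('top',np.array(uv)/2.2+[150,160],z)[:,:2]-o;return np.c_[p@x,p@l].round(4)
c=led([[258,134],[357,112],[369,172],[273,197]],.066);print(c,c.mean(0));print('ledge end',led([[286,110],[310,219]],[.06]))
s=ctrl.read_state();print(s['clock'])
E
```

```text
[[ 0.0445  0.2054]
 [ 0.0419  0.0899]
 [-0.0275  0.0928]
 [-0.0291  0.2048]] [0.00745  0.148225]
ledge end [[ 0.0645  0.1686]
 [-0.0629  0.1703]]
10.85
```

The plate's centre is at y ≈ +0.149 and x ≈ +0.007, inside the limits, so I'm handing in.

```bash
python3 -c "
from rig import ctrl
print(ctrl.hand_in())"
```

```text
the job is handed in; nothing more can be done
None
```

I pushed the plate until about 40 mm of its 120 mm length sticks out past the crate end (centre about 149 mm from the ledge's middle); it lies flat and in line, the jars and bottle look unmoved, the hand is clear, and the job is handed in, though no verdict came back.

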